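# Stage a pipe offcut at the top of the gutter and bar it in

### The job

With the fingertips, push the capped pipe offcut that lies at the foot of the sloped gutter up and over the crest, so that it rests against the end stop and does not roll back. Then push the swinging keeper bar all the way across the gutter behind it. Do not lift the offcut out of the gutter, leave everything else where it stands, and finish with the hand clear.

Things in the scene. Friction and masses are not known exactly. Their poses are not given: they have to be found in the camera images.
- roller_center (a point): Centre of the loose pipe offcut: a plain steel cylinder, 60 mm diameter, 64 mm long, 140 to 280 g, black plugs in both ends. It lies across the gutter (its axis along the gutter's x) and rolls freely along it. At the start it has rolled down against the two foot posts, its centre near gutter y = -98 mm.
- gutter: Fixed sloped aluminium gutter on a wooden stand (base board 120 x 300 mm). Origin: middle of the upper face of its floor, 60 mm above the table. Own axes: y along it, uphill (8 degrees above level); x level, across it; z square to the floor. Its place and heading on the table vary. Inside width 72 mm; side walls 4 mm thick, 12 mm high above the floor.
- gutter_foot (a point): On the gutter floor at its low end (gutter y = -128 mm), mid-width, level with the inner faces of two foot posts that stop the offcut. The posts are 4 mm thick, 30 mm high, and stand in the corners; between them the low end is open, 52 mm wide, so that fingertips can reach the offcut.
- rest (a point): Where the offcut's centre belongs: gutter y = 96 mm, z = 18 mm. The gutter floor is straight up to a crest at gutter y = 45 mm; beyond it the floor falls (6 degrees below level) to the end stop, an upright plate 44 mm high across the high end. Past the crest the offcut rolls on by itself and stays against the stop; short of it, it rolls back down.
- keeper (a joint): Angle (rad) of the keeper bar about gutter z. 0: the bar lies along the outside of the gutter's -x wall, pointing down the slope (gutter -y). Down to -0.6: swung further outward. Positive: swings in over the wall; 1.57 (hard end of travel): straight across, pointing to gutter +x, just downhill of the rested offcut. Starts at -0.45 to 0. Friction 0.05 N m: stays where left.
- keeper_pivot (a point): Pivot of the keeper bar at mid-height of the bar: gutter x = -54, y = 56, z = 32 mm. The bar is steel, 88 mm long from pivot to tip, 8 mm thick and 24 mm tall, its underside 20 mm above the level of the gutter floor (8 mm over the walls); round boss of 18 mm diameter at the pivot.
- keeper_tip (a point): Far end of the keeper bar, at its mid-height, 88 mm from the pivot.
- screwdriver: Blue-handled screwdriver lying on the table on the gutter's +x side; bystander. Origin under its middle.
- short_pipe: Open piece of steel tube, 48 mm diameter, 55 mm tall, standing on end on the table on the gutter's +x side; bystander. Origin at its underside.
- spool: Black thread spool, 40 mm diameter, 56 mm tall, standing on the table on the gutter's -x side near its high end; bystander. Origin at its underside.
- spray_can: Spray can, 66 mm diameter, 180 mm tall, standing on the table; bystander. Origin at its underside.
- mug: Dark mug, 80 mm diameter, 95 mm tall; bystander. Origin at its underside.
- bowl: White plastic bowl, 170 mm diameter, 75 mm tall; bystander. Origin at its underside.
- carton: Cardboard carton, 90 x 130 x 45 mm, lying flat; bystander. Origin at its underside.
Things that resemble listed ones, but are neither listed nor needed, are in the scene too. Leave any turquoise or yellow look-alike of the part that bears roller_center alone.

How it is judged:
On the way, in this order (a step that is already met when the one before it is completed fails the run):
1. the offcut rests against the end stop, beyond the crest (y of roller_center in the frame of gutter between 0.089 and 0.102 m and z of roller_center in the frame of gutter between 0.012 and 0.023 m and linear speed of roller below 0.02 m/s), for 0.3 s.
2. the keeper bar is all the way across the gutter (value of joint keeper above 1.42 rad), for 0.2 s.
At the end, for the whole second after the job is handed in: The offcut lies at rest beyond the crest against the end stop (centre at gutter y = 89 to 102 mm, z = 12 to 23 mm, slower than 20 mm/s), the keeper bar is within 0.15 rad of its end of travel, and no bystander is more than 40 mm from where it stood (all of step 1 and value of joint keeper above 1.42 rad and distance of each of screwdriver, short_pipe, spool, spray_can, mug, bowl, carton from where it was at the start of the episode below 0.04 m); the robot touches nothing.
It fails at once if the offcut is lifted off the gutter floor (more than 20 mm) (z of roller_center in the frame of gutter above 0.05 m).
It fails at once if the offcut leaves the gutter (z of roller_center in the frame of gutter below 0 m).
It fails at once if a bystander is knocked away (more than 60 mm) (distance of any of screwdriver, short_pipe, spool, spray_can, mug, bowl, carton from where it was at the start of the episode above 0.06 m).
It fails at once if a standing bystander is tipped over (angle between any of short_pipe, spool, spray_can, mug, bowl, carton's own z axis and vertical above 0.6 rad).
It also fails if it takes over 53 s, if anything falls off the work surface, if the arm or the gripper's body presses on something with over 40 N, if the wrist force passes 120 N, or if a joint passes its speed limit or range.

### The arm

A 6-joint arm with a two-finger parallel gripper is mounted at the origin on the work surface. World frame = base frame: x ahead of the robot, y to its left, z up, the work surface at z = 0. Lengths are in m, angles in rad, forces in N, time in s.
With the tool pointing down it reaches from about 0.25 to 0.775 m from the base axis. Payload 8.9 kg.
Tool frame: the origin (TCP) lies between the finger pads; the fingertips stand 25 mm ahead of it and the grasp point (between the pads) lies 6 mm ahead of it; z points along the fingers, y is the line along which they close (so a half turn about z gives the same grasp; the last joint's range is limited). The gripper opens to 85 mm and grips with 20 to 120 N. Pads are 22 mm wide; open, the fingers measure 114 mm over their backs; the gripper's body (76 mm by 85 mm) begins 54 mm behind the grasp point. The pads swing forward as they close: fully open they stand 13 mm farther back than shut.
Start: joints at [1.141, 0.291, -0.153, 1.127, 0, 1.431], TCP at [0.151, 0.503, 0.256] pointing down, gripper open.
Joint ranges: [-2.52, 2.52], [-0.91, 1.74], [-1.3, 1.37], [-1.96, 2.02], [-1.52, 1.47], [-3.14, 3.14]. Speed limits (rad/s): [2.22, 2.22, 2.79, 3.14, 3.14, 3.14].

### API

Orientations are given as a rotation vector (axis times angle).
In Python, from workcell import * gives the robot as it stands.
- The arm moves only by the tool drive_tool, never from a script. Its argument "rows" is a list of rows, each an object of numbers: "x", "y", "z": the shift along the tool's x, y, z in m; "yaw": the turn about the tool's z in rad; "hand": the closure in counts, from 0 (fully open) to 255 (shut). In form: [{"x": .., "y": .., "z": .., "yaw": .., "hand": ..}, ...]. A call has 1 to 12 rows; each row is the pose to reach, as a shift and turn from the pose commanded when the call began, along the tool's axes at that moment; what a row does not reach only later rows make up. A row lasts 1/8 s, in which the tool goes at most 62.5 mm and 10.7 degrees, less where a joint would pass 70% of its speed; a pose out of reach is approached as far as the arm can. A call with a gripper value outside its range is refused whole. The fingers move at their own pace and stop on an object; the grip force is fixed at half the most. Time passes only in rows, so rows that repeat a pose let the fingers close. It gives the time, the measured TCP pose, the force, the opening and the grip force at its end, in the units of the state.
- get_state(): the state, without advancing time (a new reading comes with each control period).
- grab_frame(name): name is "scene" or "side" or "wrist"; returns the picture (384x512x3 uint8, red, green, blue); there is no depth.
- camera_info(name): a dict with "K" (3x3 intrinsics, pixels), "origin" and "orientation" of the camera in the world. Camera axes: x right, y down, z forward; pixel columns grow to the right and rows downward; lengths in m; the calibration is good to about 2 mm. The wrist camera is an equidistant fisheye: a pixel r from the principal point sees the ray r / f radians off the axis. A picture is of the moment at which its call begins: read the wrist's pose just before it. camera_info takes no time and is no camera call; for the wrist camera it gives the pose at the moment of the call.
- job_done(): hands the job in; it is judged then, once.
The state is a dict: "time_s": time; "joint_positions": joint angles; "dq": joint speeds; "tau": joint torques, N m; "ee_pos": TCP position; "orientation": TCP orientation; "ft_force": force on the tool from outside, world axes, zero at the start; "wrist_torque": the same for the moment, N m; "grip_width": finger opening in m; "gripper_force": force on a finger pad.
Only numpy, scipy, OpenCV 4.12 (cv2) and the standard library are available. Lean on these libraries where they do the work, as an engineer would, in place of code of your own. Each camera call takes 0.05 s, during which the arm holds its last target. There are 200 camera calls.

## Working session

There is one attempt and no reset: what is moved stays moved. The work goes in short steps, Python scripts to look and compute and a tool call to move; the robot and the scene stay as the last step left them, time stands still between calls to the robot, and variables do not carry over. Pictures are saved under pics/ and viewed, at most 12 in all, crops included, and the job is handed in when it is done.

Besides the shell and the picture viewer there is one more tool, called after "Request:" by a JSON object that holds its "name" and its "arguments", one argument or row to a line. drive_tool: Moves the arm, as the interface text tells. Its arguments: {"type":"object","properties":{"rows":{"type":"array"}},"required":["rows"]}

```bash
ls; mkdir -p pics; python3 - <<'E'
from workcell import *
import cv2,numpy as np
s=get_state();print(s['ee_pos'],s['orientation'],s['time_s'])
for n in ['scene','side','wrist']:
    c=camera_info(n);print(n,c)
    im=grab_frame(n);cv2.imwrite(f'pics/{n}0.png',im[:,:,::-1])
a=[cv2.imread(f'pics/{n}0.png') for n in ['scene','side','wrist']]
E
```

```text
pics
[0.15036253 0.50260302 0.25574366] [-4.55154319e-01 -3.10809564e+00  1.89241877e-03] 0.0
scene {'K': array([[404.14840893,   0.        , 255.05578868],
       [  0.        , 404.14840893, 195.5165754 ],
       [  0.        ,   0.        ,   1.        ]]), 'origin': array([ 0.99933135, -0.57633034,  1.13414181]), 'orientation': array([-2.42226766, -0.78335395,  0.27103135])}
side {'K': array([[500.04818641,   0.        , 261.4299012 ],
       [  0.        , 500.04818641, 189.28386997],
       [  0.        ,   0.        ,   1.        ]]), 'origin': array([1.24124872, 1.13948534, 0.94222929]), 'orientation': array([-0.70654527, -2.47550424,  1.32840519])}
wrist {'K': array([[297.31863964,   0.        , 258.30375248],
       [  0.        , 297.31863964, 196.89860578],
       [  0.        ,   0.        ,   1.        ]]), 'origin': array([0.07288447, 0.52541237, 0.37344173]), 'orientation': array([2.30339115, 1.71525461, 0.27427386])}
```

View pics/scene0.png

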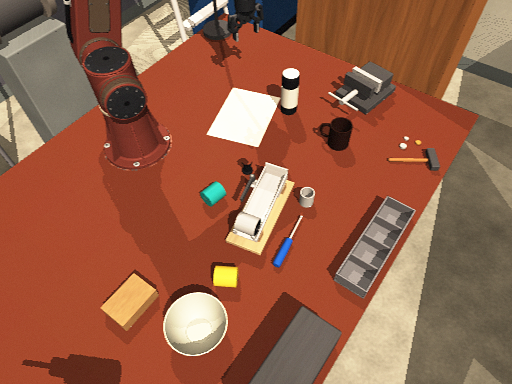

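View pics/side0.png

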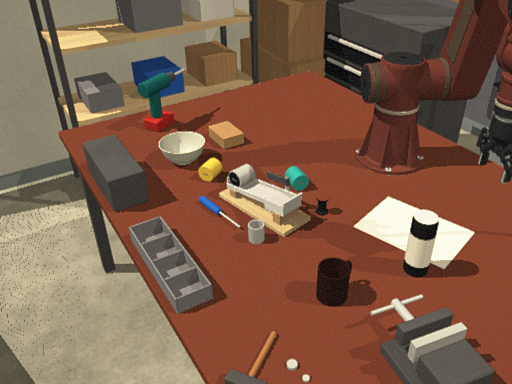

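The scene view shows the gutter, with the offcut at its foot near (248,226), the high end near (273,170), the spool near (247,168) and the keeper near (248,185). The side view shows the foot near (240,178) and the high end near (290,212). I'll zoom in on both.

```bash
python3 - <<'E'
import cv2,numpy as np
a=cv2.imread('pics/scene0.png')[155:255,215:325];b=cv2.imread('pics/side0.png')[155:240,215:325]
a=cv2.resize(a,None,fx=7,fy=6,interpolation=2);cv2.imwrite('pics/ca.png',cv2.resize(cv2.imread('pics/scene0.png')[155:255,210:330],(720,600),interpolation=cv2.INTER_CUBIC))
cv2.imwrite('pics/cb.png',cv2.resize(cv2.imread('pics/side0.png')[150:250,210:330],(720,600),interpolation=cv2.INTER_CUBIC))
E
```

```text
(no output)
```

View pics/ca.png

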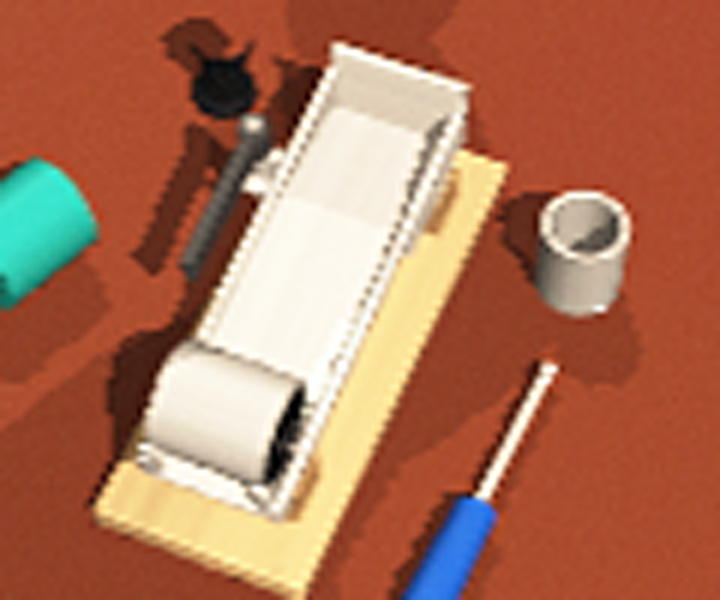

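View pics/cb.png

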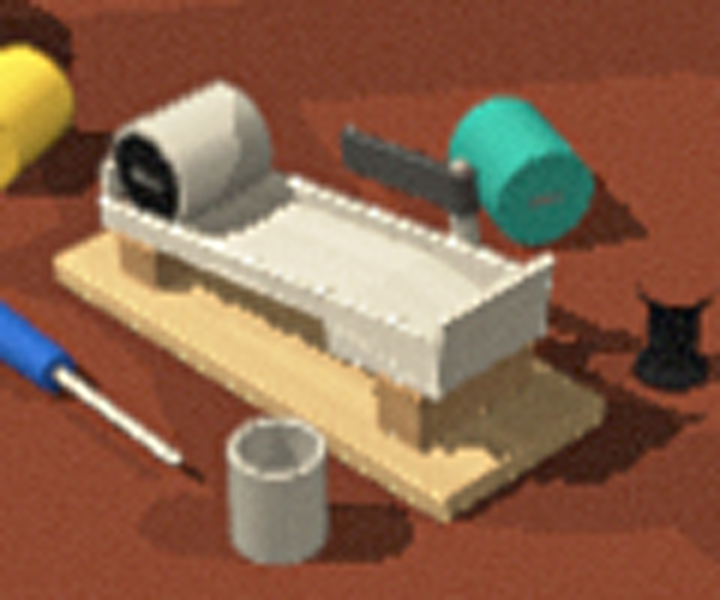

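The crops show the board corners, stop-plate corners, keeper boss and keeper tip in both views. I'll triangulate these matched points.

```bash
cat > h.py <<'E'
from workcell import *
import cv2,numpy as np
from scipy.spatial.transform import Rotation as R
def ray(n,p,c=None):
    c=c or camera_info(n);K=c['K'];d=np.array([(p[0]-K[0,2])/K[0,0],(p[1]-K[1,2])/K[1,1],1.])
    d=R.from_rotvec(c['orientation']).apply(d);return np.array(c['origin']),d/np.linalg.norm(d)
def tri(p,q):
    o1,d1=ray('scene',p);o2,d2=ray('side',q)
    t=np.linalg.lstsq(np.c_[d1,-d2],o2-o1,rcond=None)[0]
    a,b=o1+t[0]*d1,o2+t[1]*d2;return (a+b)/2,np.linalg.norm(a-b)
def plane(n,p,z):
    o,d=ray(n,p);return o+d*(z-o[2])/d[2]
def proj(n,X):
    c=camera_info(n);v=R.from_rotvec(c['orientation']).inv().apply(X-c['origin']);v=v@np.array(c['K']).T;return v[:2]/v[2]
E
python3 - <<'E'
from h import *
np.set_printoptions(precision=4,suppress=True)
P={'footR_board':((305,585),(55,262)),'highR_board':((507,158),(447,508)),'plate-x':((335,45),(552,258)),'plate+x':((467,90),(440,330)),'tip':((190,262),(348,145)),'boss':((255,125),(460,168)),'spooltop':((226,80),(672,300))}
f=lambda p,o:np.array(p)/6+o-0.42
X={}
for k,(a,b) in P.items():
    x,e=tri(f(a,(210,155)),f(b,(210,150)));X[k]=x;print(k,x,round(e*1000,1))
d=X['highR_board']-X['footR_board'];print('len',np.linalg.norm(d),np.arctan2(d[1],d[0]))
d=X['plate+x']-X['plate-x'];print('w',np.linalg.norm(d),np.arctan2(d[1],d[0])+np.pi/2)
E
```

```text
footR_board [ 0.657  -0.1079  0.0136] 2.8
highR_board [0.5915 0.1854 0.0123] 4.8
plate-x [0.5005 0.1382 0.0993] 0.9
plate+x [0.5778 0.1556 0.096 ] 3.2
tip [ 0.5204 -0.0209  0.0894] 2.6
boss [0.5034 0.0595 0.1113] 0.5
spooltop [0.4229 0.1295 0.0332] 15.7
len 0.3004983534479172 1.7905206723990437
w 0.07933787444848682 1.791402885287427
```

```bash
cat >> h.py <<'E'
O=np.array([0.566,0.0252,0.06]);PS=1.791;SL=np.radians(8)
GR=R.from_euler('z',PS-np.pi/2)*R.from_euler('x',SL)
def g2w(g): return O+GR.apply(np.array(g)/1000.)
def w2g(w): return GR.inv().apply(np.array(w)-O)*1000
def tips(s,dz=.025): return np.array(s['ee_pos'])+R.from_rotvec(s['orientation']).apply([0,0,dz])
def shift(wtip):   # tool-axes shift to bring fingertip to world point
    s=get_state();return R.from_rotvec(s['orientation']).inv().apply(np.array(wtip)-tips(s))
E
python3 - <<'E'
from h import *
np.set_printoptions(precision=4,suppress=True)
for n,o in (('scene',(210,155)),('side',(210,150))):
    im=cv2.imread(f'pics/{"ca" if n=="scene" else "cb"}.png')
    for g in [(32,-98,30),(-32,-98,30),(0,-98,60),(38,126,44),(-38,126,44),(-54,56,44),(-54,-32,32),(40,-132,12),(36,45,0),(-36,45,0)]:
        p=(proj(n,g2w(g))-o+.42)*6;cv2.circle(im,tuple(int(v) for v in p),4,(0,0,255),-1)
    cv2.imwrite(f'pics/o_{n}.png',im)
a=[cv2.resize(cv2.imread(f'pics/o_{n}.png'),(400,333)) for n in('scene','side')]
cv2.imwrite('pics/ov.png',np.hstack(a))
print('turq',w2g(plane('scene',(213,194),.03)),'yel',w2g(plane('scene',(226,276),.03)))
s=get_state();t=R.from_rotvec(s['orientation']).as_matrix();print(t)
print('above foot',shift(g2w((0,-175,0))*[1,1,0]+[0,0,.13]),g2w((0,-175,0)))
E
```

```text
turq [-170.5683  -22.5495  -27.1257] yel [  -0.4724 -270.157     7.6733]
[[-0.958   0.2867 -0.0004]
 [ 0.2867  0.958  -0.0009]
 [ 0.0001 -0.0009 -1.    ]]
above foot [-0.6198 -0.4893  0.1013] [ 0.6039 -0.1439  0.0356]
```

View pics/ov.png

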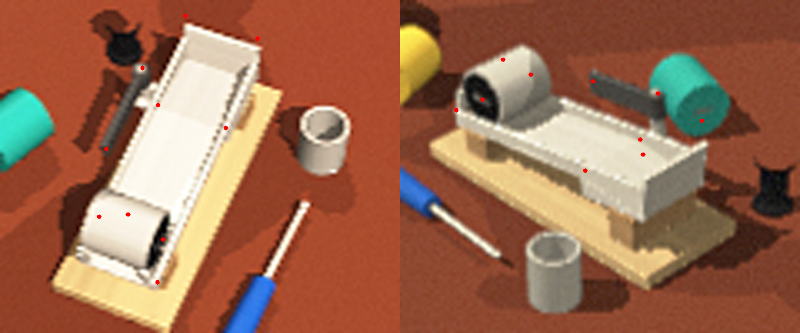

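The overlaid points for the offcut ends, crest, keeper boss and tip all land where they should. The plate dots are off because I left out the downhill floor there. I'm starting the approach above the foot.

Request:
{"name": "drive_tool", "arguments": {
  "rows": [
    {"x":-0.05,"y":-0.04,"z":0,"yaw":0.09,"hand":255},
    {"x":-0.1,"y":-0.08,"z":0,"yaw":0.18,"hand":255},
    {"x":-0.15,"y":-0.12,"z":0,"yaw":0.27,"hand":255},
    {"x":-0.2,"y":-0.16,"z":0,"yaw":0.36,"hand":255},
    {"x":-0.25,"y":-0.2,"z":0,"yaw":0.45,"hand":255},
    {"x":-0.3,"y":-0.24,"z":0,"yaw":0.54,"hand":255},
    {"x":-0.35,"y":-0.28,"z":0,"yaw":0.63,"hand":255},
    {"x":-0.4,"y":-0.32,"z":0,"yaw":0.72,"hand":255},
    {"x":-0.45,"y":-0.36,"z":0,"yaw":0.81,"hand":255},
    {"x":-0.5,"y":-0.4,"z":0,"yaw":0.9,"hand":255},
    {"x":-0.56,"y":-0.44,"z":0,"yaw":0.99,"hand":255},
    {"x":-0.62,"y":-0.489,"z":0,"yaw":1.06,"hand":255}
  ]
}}

```text
time_s: 1.65
ee_pos: [0.5823, -0.1126, 0.2561]
orientation: [-1.967, -2.449, -0.0]
ft_force: [0.7, 1.3, 0.5]
grip_width: 0.0
gripper_force: 0.0
```

```bash
cat > st.py <<'E'
from h import *
import sys
np.set_printoptions(precision=4,suppress=True)
s=get_state();t=R.from_rotvec(s['orientation']).as_matrix()
print(s['time_s'],s['ee_pos'],'tip gutter',w2g(tips(s)),'tipz',tips(s)[2],'yawleft',np.arctan2(t[1,0],t[0,0])-PS,'F',np.array(s['ft_force']),s['grip_width'])
for a in sys.argv[1:]:
    gx,gy,z=map(float,a.split(','));w=g2w((gx,gy,0));w[2]=z;print(a,shift(w))
E
python3 st.py 0,-170,.13
```

```text
1.65 [ 0.5823 -0.1126  0.2561] tip gutter [ -14.1939 -112.9088  188.6333] tipz 0.23108366420246942 yawleft -0.0029688765557056573 F [0.6882 1.2686 0.4698] 4.888169216232657e-05
0,-170,.13 [-0.0303  0.0143  0.1011]
```

Request:
{"name": "drive_tool", "arguments": {
  "rows": [
    {"x":0,"y":0,"z":0,"yaw":0,"hand":255},
    {"x":0,"y":0,"z":0,"yaw":0,"hand":255}
  ]
}}

```text
time_s: 1.9
ee_pos: [0.5808, -0.1106, 0.2557]
orientation: [-1.963, -2.45, 0.001]
ft_force: [-0.5, 0.5, 0.5]
grip_width: 0.0003
gripper_force: 0.0
```

```bash
python3 st.py 0,-170,.13 0,-170,.06
```

```text
1.9 [ 0.5808 -0.1106  0.2557] tip gutter [ -15.2847 -110.6119  187.8972] tipz 0.23067442234273577 yawleft -0.0002898310267083204 F [-0.4809  0.4583  0.5361] 0.0002637037897385791
0,-170,.13 [-0.0328  0.0154  0.1006]
0,-170,.06 [-0.0328  0.0155  0.1706]
```

Request:
{"name": "drive_tool", "arguments": {
  "rows": [
    {"x":-0.02,"y":0.008,"z":0.02,"yaw":0,"hand":255},
    {"x":-0.033,"y":0.0155,"z":0.06,"yaw":0,"hand":255},
    {"x":-0.033,"y":0.0155,"z":0.1,"yaw":0,"hand":255},
    {"x":-0.033,"y":0.0155,"z":0.14,"yaw":0,"hand":255},
    {"x":-0.033,"y":0.0155,"z":0.17,"yaw":0,"hand":255},
    {"x":-0.033,"y":0.0155,"z":0.17,"yaw":0,"hand":255}
  ]
}}

```text
time_s: 2.65
ee_pos: [0.6016, -0.1376, 0.0848]
orientation: [-1.959, -2.45, 0.002]
ft_force: [0.7, -0.2, 0.0]
grip_width: -0.0001
gripper_force: 0.0
```

```bash
python3 st.py 0,-170,.06; python3 - <<'E'
from h import *
a=np.array(grab_frame('side'))[110:260,170:350,::-1];b=np.array(grab_frame('scene'))[140:290,170:350,::-1]
f=lambda i:cv2.resize(i,(400,333),interpolation=cv2.INTER_CUBIC)
cv2.imwrite('pics/p1.png',np.hstack([f(b),f(a)]))
E
```

```text
2.65 [ 0.6016 -0.1376  0.0848] tip gutter [  -0.9672 -165.0038   22.9954] tipz 0.05980752909736513 yawleft 0.001622180889824465 F [ 0.7327 -0.2419  0.029 ] -8.667009056103021e-05
0,-170,.06 [-0.0017  0.001  -0.0002]
```

View pics/p1.png

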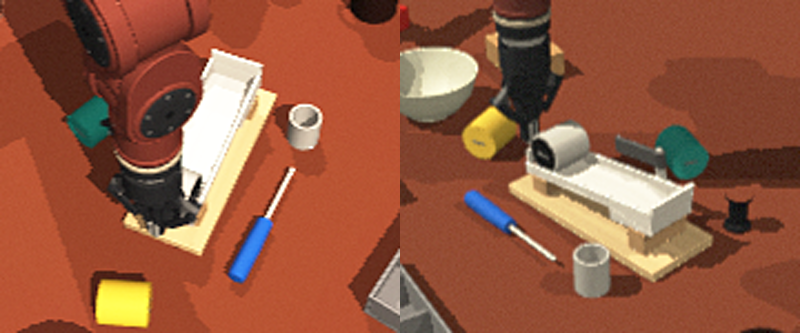

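The fingertips are just behind the offcut at the foot: hand at (155,215) in the left half, tips at about (530,140) in the right half. Now the push.

Request:
{"name": "drive_tool", "arguments": {
  "rows": [
    {"x":0.008,"y":0.001,"z":-0.001,"yaw":0,"hand":255},
    {"x":0.016,"y":0.001,"z":-0.002,"yaw":0,"hand":255},
    {"x":0.022,"y":0.001,"z":-0.003,"yaw":0,"hand":255},
    {"x":0.028,"y":0.001,"z":-0.004,"yaw":0,"hand":255},
    {"x":0.034,"y":0.001,"z":-0.005,"yaw":0,"hand":255},
    {"x":0.04,"y":0.001,"z":-0.006,"yaw":0,"hand":255},
    {"x":0.048,"y":0.001,"z":-0.007,"yaw":0,"hand":255},
    {"x":0.056,"y":0.001,"z":-0.008,"yaw":0,"hand":255},
    {"x":0.064,"y":0.001,"z":-0.009,"yaw":0,"hand":255},
    {"x":0.072,"y":0.001,"z":-0.01,"yaw":0,"hand":255},
    {"x":0.08,"y":0.001,"z":-0.011,"yaw":0,"hand":255},
    {"x":0.09,"y":0.001,"z":-0.0125,"yaw":0,"hand":255}
  ]
}}

```text
time_s: 4.25
ee_pos: [0.5849, -0.0511, 0.0989]
orientation: [1.964, 2.452, -0.0]
ft_force: [1.1, -2.5, 2.8]
grip_width: -0.0001
gripper_force: 0.9
```

```bash
python3 st.py 0,7,.084; python3 - <<'E'
from h import *
a=np.array(grab_frame('side'))[110:260,170:350,::-1];b=np.array(grab_frame('wrist'))[:,:,::-1]
f=lambda i:cv2.resize(i,(400,333),interpolation=cv2.INTER_CUBIC)
cv2.imwrite('pics/p2.png',np.hstack([f(b),f(a)]))
E
```

```text
4.25 [ 0.5849 -0.0511  0.0989] tip gutter [  1.7667 -75.858   24.6749] tipz 0.07387732686583542 yawleft -0.0003984174041087307 F [ 1.101  -2.4913  2.8135] -0.0001393637330785086
0,7,.084 [ 0.0855 -0.0018 -0.0101]
```

View pics/p2.png

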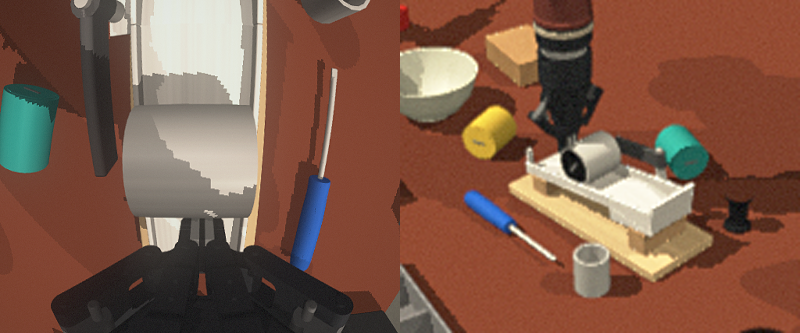

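The offcut is rolling up square in front of the shut fingertips, contact near (205,215) in the left half, and the keeper is clear of it. I'm continuing over the crest.

Request:
{"name": "drive_tool", "arguments": {
  "rows": [
    {"x":0.009,"y":-0.001,"z":-0.001,"yaw":0,"hand":255},
    {"x":0.018,"y":-0.002,"z":-0.002,"yaw":0,"hand":255},
    {"x":0.027,"y":-0.002,"z":-0.003,"yaw":0,"hand":255},
    {"x":0.036,"y":-0.002,"z":-0.004,"yaw":0,"hand":255},
    {"x":0.045,"y":-0.002,"z":-0.006,"yaw":0,"hand":255},
    {"x":0.053,"y":-0.002,"z":-0.007,"yaw":0,"hand":255},
    {"x":0.061,"y":-0.002,"z":-0.008,"yaw":0,"hand":255},
    {"x":0.068,"y":-0.002,"z":-0.009,"yaw":0,"hand":255},
    {"x":0.075,"y":-0.002,"z":-0.01,"yaw":0,"hand":255},
    {"x":0.081,"y":-0.002,"z":-0.01,"yaw":0,"hand":255},
    {"x":0.086,"y":-0.002,"z":-0.01,"yaw":0,"hand":255},
    {"x":0.09,"y":-0.002,"z":-0.01,"yaw":0,"hand":255}
  ]
}}

```text
time_s: 5.85
ee_pos: [0.5631, 0.0363, 0.1086]
orientation: [-1.964, -2.452, 0.0]
ft_force: [1.0, -0.6, -0.0]
grip_width: -0.0004
gripper_force: 0.0
```

Request:
{"name": "drive_tool", "arguments": {
  "rows": [
    {"x":0,"y":0,"z":0,"yaw":0,"hand":255},
    {"x":0,"y":0,"z":0,"yaw":0,"hand":255},
    {"x":0,"y":0,"z":0,"yaw":0,"hand":255},
    {"x":0,"y":0,"z":0,"yaw":0,"hand":255},
    {"x":0,"y":0,"z":0,"yaw":0,"hand":255},
    {"x":0,"y":0,"z":0,"yaw":0,"hand":255}
  ]
}}

```text
time_s: 6.6
ee_pos: [0.5634, 0.0358, 0.1088]
orientation: [1.964, 2.452, -0.0]
ft_force: [0.4, 0.4, 0.0]
grip_width: -0.0001
gripper_force: 0.0
```

```bash
python3 st.py 0,7,.084; python3 - <<'E'
from h import *
a=np.array(grab_frame('side'))[110:260,170:350,::-1];b=np.array(grab_frame('wrist'))[:,:,::-1]
f=lambda i:cv2.resize(i,(400,333),interpolation=cv2.INTER_CUBIC)
cv2.imwrite('pics/p3.png',np.hstack([f(b),f(a)]))
E
```

```text
6.6 [0.5634 0.0358 0.1088] tip gutter [-0.2089 14.1054 22.059 ] tipz 0.08380744005385452 yawleft -0.0002764240738368784 F [0.3559 0.366  0.0399] -0.00010798062144549555
0,7,.084 [-0.004   0.0002 -0.0002]
```

View pics/p3.png

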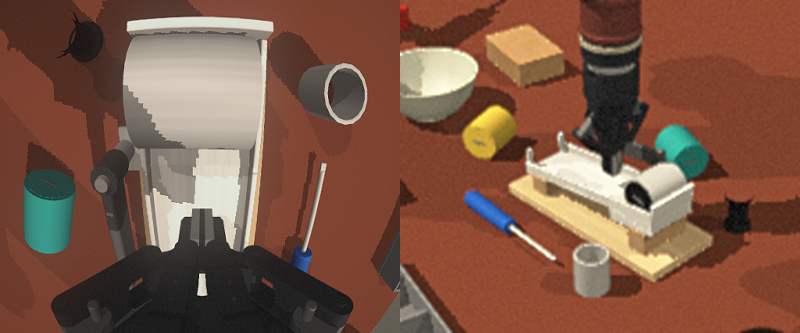

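The offcut is across the crest and against the stop: (190,95) in the left half, (655,190) in the right half. I'm lifting, going over to the -x side and lowering beside the keeper.

```bash
python3 st.py -92,-4,.14 -92,-4,.087
```

```text
6.7 [0.5634 0.0358 0.1088] tip gutter [-0.2158 14.1409 22.0462] tipz 0.08379968919768865 yawleft -0.00022810423410346559 F [ 0.4147  0.351  -1.0704] -5.541195337197971e-05
-92,-4,.14 [-0.0149 -0.0918 -0.0562]
-92,-4,.087 [-0.0149 -0.0918 -0.0032]
```

Request:
{"name": "drive_tool", "arguments": {
  "rows": [
    {"x":0,"y":0,"z":-0.03,"yaw":0,"hand":255},
    {"x":0,"y":0,"z":-0.06,"yaw":0,"hand":255},
    {"x":-0.005,"y":-0.03,"z":-0.06,"yaw":0,"hand":255},
    {"x":-0.012,"y":-0.06,"z":-0.06,"yaw":0,"hand":255},
    {"x":-0.019,"y":-0.092,"z":-0.06,"yaw":0,"hand":255},
    {"x":-0.019,"y":-0.092,"z":-0.06,"yaw":0,"hand":255},
    {"x":-0.019,"y":-0.092,"z":-0.04,"yaw":0,"hand":255},
    {"x":-0.019,"y":-0.092,"z":-0.02,"yaw":0,"hand":255},
    {"x":-0.019,"y":-0.092,"z":-0.003,"yaw":0,"hand":255},
    {"x":-0.019,"y":-0.092,"z":-0.003,"yaw":0,"hand":255}
  ]
}}

```text
time_s: 7.95
ee_pos: [0.4777, -0.0025, 0.111]
orientation: [-1.963, -2.451, 0.001]
ft_force: [-0.4, 0.1, 0.4]
grip_width: 0.0002
gripper_force: 0.0
```

```bash
python3 st.py; python3 - <<'E'
from h import *
np.set_printoptions(precision=4,suppress=True)
for th in (0,.15,.3,.45,.6,.75,.9,1.05,1.2,1.35,1.45,1.53):
    c,s=np.cos(th),np.sin(th);k=4+14.5*c+11*s
    p=np.array([-54,56])+60*np.array([s,-c])-k*np.array([c,s])
    print(th,p,shift(g2w((*p,27))))
a=np.array(grab_frame('side'))[110:260,170:350,::-1];b=np.array(grab_frame('wrist'))[:,:,::-1]
f=lambda i:cv2.resize(i,(400,333),interpolation=cv2.INTER_CUBIC)
cv2.imwrite('pics/p4.png',np.hstack([f(b),f(a)]))
E
```

```text
7.95 [ 0.4777 -0.0025  0.111 ] tip gutter [-92.2728  -4.0044  26.7805] tipz 0.0859625429146464 yawleft -3.986439225034388e-05 F [-0.3998  0.0777  0.3814] 0.00024435639144579097
0 [-72.5  -4. ] [-0.      0.0198 -0.0002]
0.15 [-64.7903  -6.3122] [-0.0023  0.0275  0.0001]
0.3 [-56.4294  -7.5566] [-0.0035  0.0358  0.0002]
0.45 [-47.5688  -7.527 ] [-0.0035  0.0447  0.0002]
0.6 [-38.4261  -6.043 ] [-0.002   0.0538 -0.    ]
0.75 [-29.2775  -2.9707] [ 0.001   0.063  -0.0005]
0.9 [-20.4458   1.7601] [ 0.0057  0.0718 -0.0011]
1.05 [-12.2824   8.1411] [ 0.012  0.08  -0.002]
1.2 [-5.146  16.0776] [ 0.0199  0.0871 -0.0031]
1.35 [ 0.6213 25.3858] [ 0.0291  0.0929 -0.0044]
1.45 [ 3.5543 32.2242] [ 0.0359  0.0958 -0.0054]
1.53 [ 5.3146 37.9836] [ 0.0416  0.0976 -0.0062]
```

View pics/p4.png

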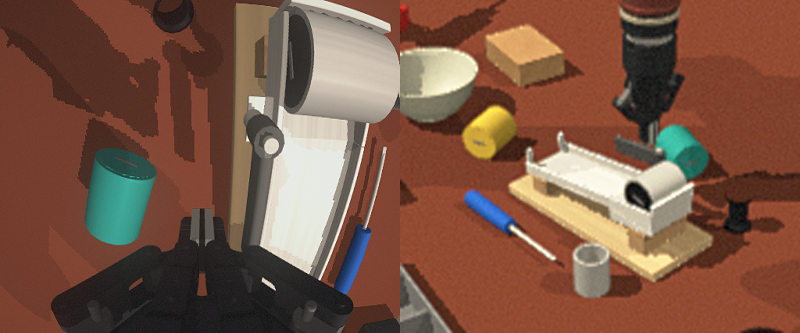

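The shut fingertips stand outside the bar, at about (205,215) in the left half, with the bar at (255,195) to their right and nothing touched. Now I'll sweep the bar.

Request:
{"name": "drive_tool", "arguments": {
  "rows": [
    {"x":0,"y":0.01,"z":0,"yaw":0,"hand":255},
    {"x":0,"y":0.02,"z":0,"yaw":0,"hand":255},
    {"x":-0.002,"y":0.0275,"z":0,"yaw":0,"hand":255},
    {"x":-0.0035,"y":0.036,"z":0,"yaw":0,"hand":255},
    {"x":-0.0035,"y":0.0445,"z":0,"yaw":0,"hand":255},
    {"x":-0.002,"y":0.054,"z":0,"yaw":0,"hand":255},
    {"x":0.001,"y":0.063,"z":-0.0005,"yaw":0,"hand":255},
    {"x":0.006,"y":0.072,"z":-0.001,"yaw":0,"hand":255},
    {"x":0.012,"y":0.08,"z":-0.002,"yaw":0,"hand":255},
    {"x":0.02,"y":0.087,"z":-0.003,"yaw":0,"hand":255},
    {"x":0.029,"y":0.093,"z":-0.0045,"yaw":0,"hand":255},
    {"x":0.029,"y":0.093,"z":-0.0045,"yaw":0,"hand":255}
  ]
}}

```text
time_s: 9.55
ee_pos: [0.5626, 0.0468, 0.1165]
orientation: [1.962, 2.453, 0.001]
ft_force: [-0.1, 0.4, -0.6]
grip_width: -0.0
gripper_force: 0.0
```

Request:
{"name": "drive_tool", "arguments": {
  "rows": [
    {"x":0.004,"y":0.002,"z":-0.0005,"yaw":0,"hand":255},
    {"x":0.008,"y":0.003,"z":-0.001,"yaw":0,"hand":255},
    {"x":0.011,"y":0.004,"z":-0.0015,"yaw":0,"hand":255},
    {"x":0.013,"y":0.005,"z":-0.002,"yaw":0,"hand":255},
    {"x":0.013,"y":0.005,"z":-0.002,"yaw":0,"hand":255},
    {"x":0.013,"y":0.005,"z":-0.002,"yaw":0,"hand":255}
  ]
}}

```text
time_s: 10.3
ee_pos: [0.5637, 0.0583, 0.118]
orientation: [1.965, 2.45, -0.005]
ft_force: [-2.5, -8.0, -0.3]
grip_width: 0.0002
gripper_force: 3.5
```

```bash
python3 st.py; python3 - <<'E'
from h import *
a=np.array(grab_frame('side'))[130:230,210:330,::-1];b=np.array(grab_frame('wrist'))[:,:,::-1]
f=lambda i:cv2.resize(i,(400,333),interpolation=cv2.INTER_CUBIC)
cv2.imwrite('pics/p5.png',np.hstack([f(b),f(a)]))
E
```

```text
10.3 [0.5637 0.0583 0.118 ] tip gutter [ 4.957  37.0329 28.1243] tipz 0.09300454892579843 yawleft -0.0011447869986132009 F [-2.5258 -8.0332 -0.3333] 0.00020269278821059963
```

View pics/p5.png

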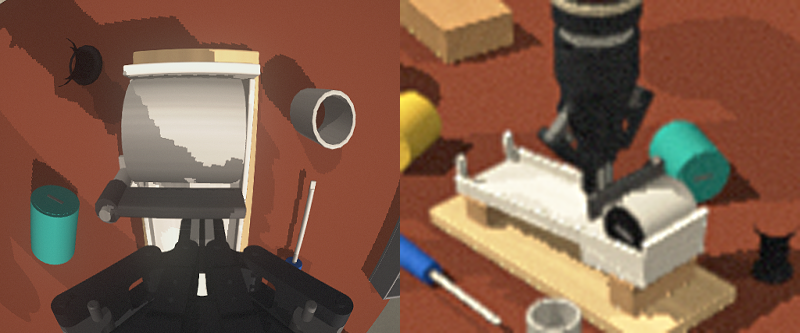

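The bar lies straight across just below the offcut, from (110,210) to (245,200) in the left half. The 8 N reaction is well above the joint's friction (about 1 N at this radius), so it is on its hard stop. I'm backing off and lifting clear.

Request:
{"name": "drive_tool", "arguments": {
  "rows": [
    {"x":-0.008,"y":0,"z":0,"yaw":0,"hand":255},
    {"x":-0.018,"y":0,"z":0,"yaw":0,"hand":255},
    {"x":-0.025,"y":0,"z":-0.02,"yaw":0,"hand":255},
    {"x":-0.025,"y":0,"z":-0.06,"yaw":0,"hand":255},
    {"x":-0.025,"y":0,"z":-0.1,"yaw":0,"hand":255},
    {"x":-0.06,"y":0,"z":-0.14,"yaw":0,"hand":255},
    {"x":-0.1,"y":0,"z":-0.16,"yaw":0,"hand":255},
    {"x":-0.1,"y":0,"z":-0.16,"yaw":0,"hand":255},
    {"x":-0.1,"y":0,"z":-0.16,"yaw":0,"hand":255}
  ]
}}

```text
time_s: 11.52
ee_pos: [0.5858, -0.038, 0.2778]
orientation: [-1.964, -2.451, -0.0]
ft_force: [-1.0, -0.6, -0.4]
grip_width: 0.0002
gripper_force: 0.0
```

```bash
python3 st.py; python3 - <<'E'
from h import *
a=np.array(grab_frame('side'))[130:230,210:330,::-1];b=np.array(grab_frame('wrist'))[:,:,::-1]
f=lambda i:cv2.resize(i,(400,333),interpolation=cv2.INTER_CUBIC)
cv2.imwrite('pics/p6.png',np.hstack([f(b),f(a)]))
E
```

```text
11.525 [ 0.5858 -0.038   0.2778] tip gutter [  5.4818 -38.456  200.0632] tipz 0.25276413499573847 yawleft -0.0008062077814785518 F [-1.0433 -0.6035 -0.3649] 0.00016709910760605328
```

View pics/p6.png

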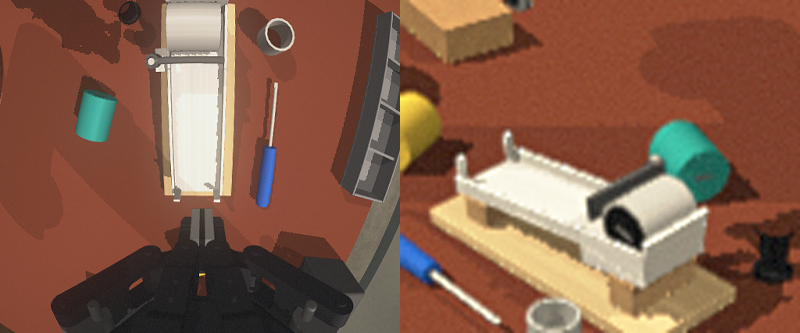

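The bar is square across at (150,62) to (225,60), the offcut sits behind it against the stop, and the hand is clear. I'm handing the job in.

```bash
python3 -c "
from workcell import *
print(job_done())"
```

```text
the job is handed in; nothing more can be done
None
```

I pushed the offcut over the crest so it rests against the end stop, swung the keeper bar to its hard end of travel behind it, and handed the job in at about 11.5 s with the hand clear; the bystanders in view looked unmoved, and the hand-in returned no verdict.

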